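Fill the tilted return box at the gauge calibration bench

ROBOT

A 7-joint arm with a two-finger parallel gripper is mounted at the origin on the work surface. World frame = base frame: x ahead of the robot, y to its left, z up, the work surface at z = 0. Lengths are in m, angles in rad, forces in N, time in s.
With the tool pointing down it reaches from about 0.425 to 0.925 m from the base axis. Payload 6.8 kg.
Tool frame: the origin (TCP) lies midway between the tips of the shut fingers; the grasp point (between the pads) lies 19 mm behind it (r.grip_depth is the distance from the TCP to the grasp point, in m); z points along the fingers, y is the line along which they close (so a half turn about z gives the same grasp; the last joint's range is limited). The gripper opens to 85 mm and grips with 20 to 120 N. Pads are 22 mm wide; open, the fingers measure 114 mm over their backs; the gripper's body (76 mm by 85 mm) begins 54 mm behind the grasp point. The pads swing forward as they close: fully open they stand 13 mm farther back than shut.
Start: joints at [1.163, 0.477, 0.022, 1.555, -0.011, 1.109, -0.083], TCP at [0.199, -0.645, 0.231] pointing down, gripper open.
Joint ranges: [-2.96, 2.96], [-0.34, 2.1], [-1.41, 1.46], [0.24, 2.44], [-1.37, 4.51], [0.17, 1.92], [-2.96, 2.96]. Speed limits (rad/s): [2.39, 2.39, 3.14, 3.14, 3.14, 3.14, 3.14].

INTERFACE

Orientations are given as a rotation vector (axis times angle).
In Python, from bench import telemetry, grab_frame, calibration, order, silhouettes, r gives the robot as it stands.
- The arm moves only by the tool apply_moves, never from a script. Its argument "moves" is a list of rows, each a list of 7 numbers: the turn, a rotation vector about the tool's x, y, z scaled (see below), then the shift along the tool's x, y, z scaled (see below), then the opening, from -1 (shut) to 1 (fully open). A call has exactly 8 rows; each row shifts and turns the commanded pose from where the row before left it, along the tool's axes as they then stand; what a row does not reach is not made up. The controller multiplies each number of a shift by 1000 mm and each number of a turn by 6 degrees. A row lasts 1/12 s, in which the tool goes at most 41.7 mm and 7.16 degrees, less where a joint would pass 70% of its speed; a pose out of reach is approached as far as the arm can. A call with a number of a shift or a turn outside -1 to 1 is refused whole. A call with a gripper value outside its range is refused whole. The fingers move at their own pace and stop on an object; "grip_force" is the grip in N (left out, the last holds). Time passes only in rows, so rows that do not move let the fingers close, or fill a call up. It gives the time, the measured TCP pose, the force, the opening and the grip force at its end, in the units of the state.
- telemetry.get_obs(): the state, without advancing time (a new reading comes with each control period).
- grab_frame(name): name is "scene" or "top"; returns the picture (384x512x3 uint8, blue, green, red); there is no depth.
- calibration(name): a dict with "fx", "fy", "cx", "cy" (pixels), "k1" (the pictures are not rectified: a ray, as slopes to the right and down, at radius r is drawn at 1 + k1 r^2 times it, then the intrinsics apply), "world_from_camera" (4x4, takes a point from camera to world coordinates). Camera axes: x right, y down, z forward; pixel columns grow to the right and rows downward; lengths in m; the calibration is good to about 2 mm. A picture is of the moment at which its call begins. calibration takes no time and is no camera call.
- order.hand_in(): hands the job in; it is judged then, once.
Trained networks look in the newest picture that a camera, given by its name, has taken for a name from the list of things; names that differ only in an ending like _2 or _b are one class to them, and where a whole thing is asked for, a point or a joint stands for the part that bears it (a point fixed in the world has none). Each returns a list of dicts, best first, with "p" (0 to 1); they miss things now and then, are a little off and sometimes report something else, mostly with a low value. They report only what shows in the picture. A call takes as long as a camera call. They do not tell look-alikes from the thing itself.
- silhouettes(thing, camera): "mask" (384x512 bool, what is visible of it) and "extent" ([centre column, centre row, width, height] in pixels, round what is visible of it).
The state is a dict: "clock": time; "joints": joint angles; "qvel": joint speeds; "tau": joint torques, N m; "tcp_pos": TCP position; "orientation": TCP orientation; "contact_force": force on the tool from outside, world axes, zero at the start; "moment": the same for the moment, N m; "grip_width": finger opening in m; "gripper_force": force on a finger pad.
Only numpy, scipy, OpenCV 4.12 (cv2) and the standard library are available. Lean on these libraries where they do the work, as an engineer would, in place of code of your own. Each camera call takes 0.05 s, during which the arm holds its last target. There are 200 camera calls.

TASK

Finish packing the open shipping box on the tilt stand: the long carton, the tall carton and the jar go in with the small carton that is already in it, all four in one row in any order, each upright in the box and fully down on its floor, and let go. It is a snug fit and the small carton is in the way, so they only go in if everything is pushed up close together. Set things down rather than dropping them, and leave everything else on the bench where it is.

Things in the scene. Friction and masses are not known exactly. Their poses are not given: they have to be found in the camera images.
- stand: Grey steel tilt stand that carries the open box; fixed. 190 mm long (x), 305 mm wide (y) with its tray. Origin on the bench under the middle of the box's floor; z up, x away from the robot at yaw 0. The box takes one row of four things along y with about 3 mm to spare in all and 5 mm across x; they stand 37 to 61 mm out of it and lean on its low wall or stay where they are put.
- packbox: Open cardboard box held in the stand, tipped 28 degrees to its -x side, so its mouth faces up and towards the robot. Inside 65 (x) by 281 (y) mm, 55 mm deep, walls 5 mm; outside with the tray's lips 86 by 305 mm. Origin: centre of the inner floor, 64 mm above the bench; z points out of the mouth square to the floor, y along the box's length (level), +x to the raised long wall.
- small_carton: Small plain cardboard carton, 60 (x) by 56 (y) by 98 (z) mm, about 0.35 kg, that already stands loose on the floor of the box, anywhere along its length, square with the box (60 mm across the box). Origin: centre of its underside, z along its 98 mm.
- long_carton: Long plain cardboard carton, 60 (x) by 96 (y) by 92 (z) mm, about 0.5 kg, standing on the bench. Origin: centre of its underside, z up.
- tall_carton: Tall plain cardboard carton, 60 (x) by 66 (y) by 116 (z) mm, about 0.45 kg, standing on the bench. Origin: centre of its underside, z up.
- jar: Round plastic screw-top jar, 60 mm across and 105 mm high, about 0.4 kg, standing on the bench; its black cap, the top 37 mm, is 58 mm across. Origin: centre of its underside, z up.
- dial_gauge: Steel pressure gauge, 100 mm dial lying face up, 42 mm thick, with a brass stem reaching 92 mm from the dial's centre along its -x; to be left alone. Origin under the dial's centre.
- adapter: Stainless port adapter, 36 mm across, 64 mm high, standing; to be left alone. Origin at the centre of its underside.
- flat_carton: Flat cardboard carton 80 (x) by 120 (y) by 34 (z) mm lying on the bench; not for this box, to be left alone. Origin at the centre of its underside.
- wrench: Open-ended wrench 170 mm long lying along its x; to be left alone.
- tape_roll: Roll of packing tape 96 mm across, 48 mm high, lying flat; to be left alone. Origin at the centre of its underside.
- washer_pot: Small steel pot 56 mm across, 40 mm high; to be left alone. Origin at the centre of its underside.
Mind the look-alikes: they are no part of the job. What is shaped like the jar but pink is not meant. Leave any pink look-alike of the long_carton alone.

How it is judged:
By the outcome, as a careful person would: the job done as asked, in the order asked, and still so for the second after the job is handed in, with the robot touching nothing.
It also fails if it takes over 72 s, if anything falls off the work surface, if the arm or the gripper's body presses on something with over 40 N, if the wrist force passes 120 N, or if a joint passes its speed limit or range.

## Working session

There is one attempt and no reset: what is moved stays moved. The work goes in short steps, Python scripts to look and compute and a tool call to move; the robot and the scene stay as the last step left them, time stands still between calls to the robot, and variables do not carry over. Pictures are saved under pics/ and viewed, at most 10 in all, crops included, and the job is handed in when it is done.

Besides the shell and the picture viewer there is one more tool, called after "Emit:" as name([rows], argument=value, ...), one row to a line, values as JSON. apply_moves: Moves the arm, as the interface text tells. Its arguments: {"type":"object","properties":{"moves":{"type":"array"},"grip_force":{"type":"number"}},"required":["moves"]}

```bash
ls; mkdir -p pics; python3 - <<'E'
from bench import *
import cv2,numpy as np
o=telemetry.get_obs()
for k in('clock','tcp_pos','orientation','grip_width'):print(k,o[k])
for c in('scene','top'):
    im=grab_frame(c);cv2.imwrite(f'pics/{c}0.png',im)
    K=calibration(c);print(c,{k:np.round(v,4).tolist() for k,v in K.items()})
    for t in('stand','packbox','small_carton','long_carton','tall_carton','jar'):
        print(t,[(round(d['p'],2),np.round(d['extent']).tolist(),int(d['mask'].sum())) for d in silhouettes(t,c)])
E
```

```text
pics
clock 0.0
tcp_pos [ 0.19918709 -0.64431777  0.23031716]
orientation [-3.10456035e+00 -4.68975494e-01  6.32830161e-04]
grip_width 0.08546427917689044
scene {'fx': 424.0808, 'fy': 424.0808, 'cx': 251.6855, 'cy': 198.7041, 'k1': -0.0437, 'world_from_camera': [[0.8184, 0.4003, -0.4123, 0.9839], [0.5744, -0.5924, 0.5649, -0.7509], [-0.0182, -0.6991, -0.7148, 0.8604], [0.0, 0.0, 0.0, 1.0]]}
stand [(0.77, [338.0, 157.0, 86.0, 99.0], 3865), (0.4, [288.0, 209.0, 20.0, 18.0], 338)]
packbox [(0.96, [335.0, 148.0, 65.0, 81.0], 2703)]
small_carton [(0.63, [337.0, 125.0, 28.0, 40.0], 695), (0.41, [337.0, 158.0, 84.0, 99.0], 3927)]
long_carton [(0.89, [228.0, 188.0, 32.0, 47.0], 1341), (0.68, [287.0, 207.0, 20.0, 23.0], 352), (0.6, [170.0, 193.0, 40.0, 44.0], 1408)]
tall_carton [(0.69, [195.0, 229.0, 41.0, 57.0], 1588)]
jar [(0.75, [270.0, 253.0, 25.0, 47.0], 1039)]
top {'fx': 408.5015, 'fy': 408.5015, 'cx': 257.0865, 'cy': 196.1893, 'k1': -0.0757, 'world_from_camera': [[-0.0182, -0.9991, 0.0391, 0.4742], [-0.9996, 0.0191, 0.0219, -0.1139], [-0.0226, -0.0387, -0.999, 1.1441], [0.0, 0.0, 0.0, 1.0]]}
stand [(0.91, [160.0, 153.0, 123.0, 85.0], 4630)]
packbox [(0.87, [157.0, 158.0, 126.0, 58.0], 4047)]
small_carton [(0.86, [125.0, 171.0, 32.0, 31.0], 873), (0.67, [254.0, 166.0, 16.0, 18.0], 301)]
long_carton [(0.77, [308.0, 274.0, 38.0, 40.0], 892), (0.59, [267.0, 228.0, 38.0, 30.0], 865)]
tall_carton [(0.81, [331.0, 212.0, 33.0, 27.0], 747)]
jar [(0.88, [294.0, 108.0, 27.0, 32.0], 631), (0.56, [316.0, 140.0, 23.0, 29.0], 510)]
```

```bash
python3 - <<'E'
import cv2,numpy as np
a=cv2.imread('pics/scene0.png');b=cv2.imread('pics/top0.png')
cv2.imwrite('pics/both0.png',cv2.resize(np.vstack([a,b]),(800,1200),interpolation=cv2.INTER_CUBIC)[:600]);cv2.imwrite('pics/both1.png',cv2.resize(b,(800,600),interpolation=cv2.INTER_CUBIC))
E
```

```text
(no output)
```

View pics/both0.png

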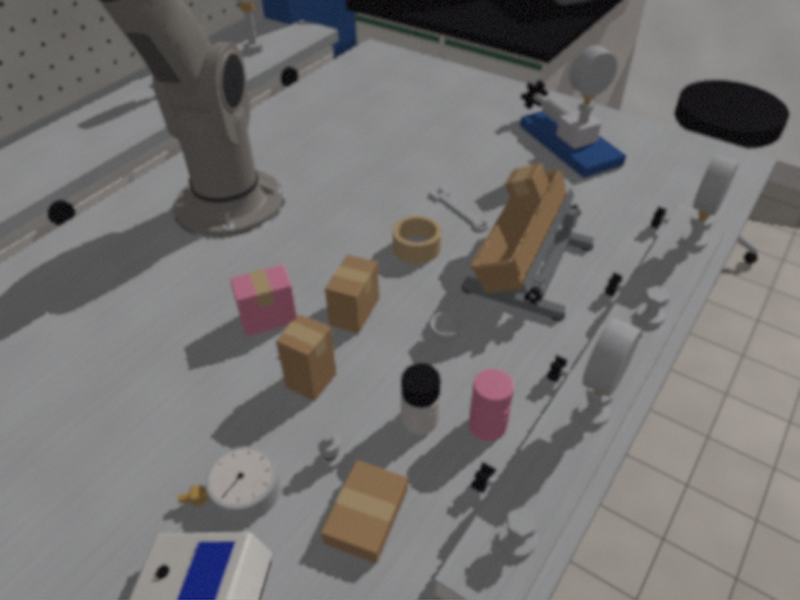

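View pics/both1.png

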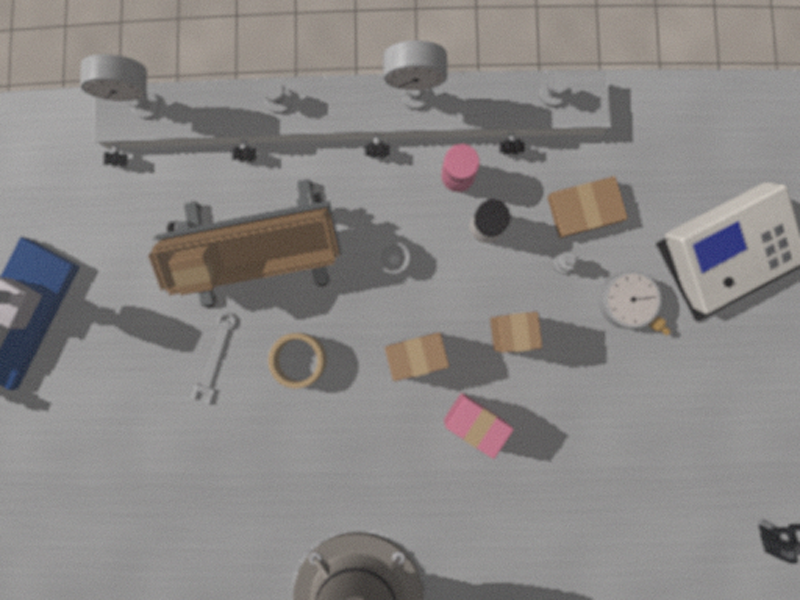

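The top view shows the box at about (157,158) with the small carton in its left (+y) end. The brown long carton is at (267,228), the tall one at (331,212) and the black-capped jar at (316,140). The pink look-alikes are at (308,274) and (294,108). Next I fit models to the masks.

```bash
cat > lib.py <<'E'
from bench import *
import cv2,numpy as np
from scipy.optimize import least_squares
from scipy.spatial.transform import Rotation as R
C={c:calibration(c) for c in('scene','top')}
def proj(c,P):
    K=C[c];W=np.linalg.inv(np.array(K['world_from_camera']))
    A=np.array([[K['fx'],0,K['cx']],[0,K['fy'],K['cy']],[0,0,1]])
    return cv2.projectPoints(np.asarray(P,float).reshape(-1,3),cv2.Rodrigues(W[:3,:3])[0],W[:3,3],A,np.array([K['k1'],0,0,0.]))[0][:,0]
def cub(a,b,z0,z1): return np.array([[i*a/2,j*b/2,z] for i in(-1,1) for j in(-1,1) for z in(z0,z1)])
def cyl(r,h,rc,hc):
    t=np.linspace(0,2*np.pi,40,endpoint=False);c=np.c_[np.cos(t),np.sin(t)]
    return np.vstack([np.c_[q*c,np.full(40,z)] for q,z in((r,0),(r,h-hc),(rc,h-hc),(rc,h))])
SH={'long_carton':cub(.06,.096,0,.092),'tall_carton':cub(.06,.066,0,.116),'jar':cyl(.03,.105,.029,.037)}
TILT=R.from_euler('y',-28,degrees=True)
def boxT(p): # x,y,yaw of stand -> (Rot, origin) of packbox
    return R.from_euler('z',p[2])*TILT, np.array([p[0],p[1],.064])
def hullres(c,mask,P,off=0):
    h=cv2.convexHull(proj(c,P).astype(np.float32))
    k=max(cv2.findContours(mask.astype(np.uint8),cv2.RETR_EXTERNAL,cv2.CHAIN_APPROX_NONE)[0],key=len)[:,0].astype(float)
    return np.array([cv2.pointPolygonTest(h,(float(x),float(y)),True) for x,y in k])-.5-off
def pick(t,c,near):
    ds=[d for d in silhouettes(t,c) if np.hypot(*(np.array(d['extent'][:2])-near))<15]
    return ds[0]['mask']
def fit(t,masks,p0):
    n=lambda p:R.from_euler('z',p[2]).apply(SH[t])+[p[0],p[1],0]
    f=lambda p:np.concatenate([hullres(c,m,n(p),p[3]) for c,m in masks.items()])
    s=least_squares(f,list(p0)+[0.],loss='soft_l1',x_scale=[.01,.01,.1,1],diff_step=1e-3)
    return s.x,np.sqrt(np.mean(s.fun**2)),n(s.x)
def ground(c,uv,z):
    f=lambda q:proj(c,[[q[0],q[1],z]])[0]-uv
    return least_squares(f,[.5,0]).x
E
cat > m1.py <<'E'
from lib import *
im={c:grab_frame(c) for c in('scene','top')}
N={'long_carton':((228,188),(267,228)),'tall_carton':((195,229),(331,212)),'jar':((270,253),(316,140))}
ov={c:cv2.resize(v,None,fx=3,fy=3,interpolation=cv2.INTER_CUBIC) for c,v in im.items()}
def draw(c,P,col): cv2.polylines(ov[c],[np.int32((cv2.convexHull(proj(c,P).astype(np.float32))+.5)*3)],True,col,1)
for t,(s,o) in N.items():
    m={'scene':pick(t,'scene',s),'top':pick(t,'top',o)}
    g=ground('top',np.array(o,float),.1)
    best=min((fit(t,m,(g[0],g[1],a)) for a in(-.6,0,.6,1.2)),key=lambda b:b[1])
    print(t,np.round(best[0],4),round(best[1],2))
    for c in m:
        b,e,_=fit(t,{c:m[c]},best[0][:3]);print('  ',c,np.round(b,4),round(e,2))
        draw(c,best[2],(0,255,0))
M={c:pick('stand',c,n)|pick('packbox',c,q) for c,n,q in(('top',(160,153),(157,158)),('scene',(338,157),(335,148)))}
mb={c:pick('packbox',c,q) for c,q in(('top',(157,158)),('scene',(335,148)))}
def W(p,P): Q,o=boxT(p);return Q.apply(P)+o
outer=cub(.075,.291,-.005,.055);rim=cub(.075,.291,.054,.055);inn=cub(.065,.281,.054,.055)
def hullmask(m): h=cv2.convexHull(np.argwhere(m)[:,::-1].astype(np.int32));z=np.zeros(m.shape,np.uint8);cv2.fillPoly(z,[h],1);return z
for name,P in(('outer',outer),('rim',rim)):
  for cs in(('top','scene'),('top',),('scene',)):
    f=lambda p:np.concatenate([hullres(c,hullmask(mb[c]),W(p,P)) for c in cs])
    s=least_squares(f,[.65,.2,.15],loss='soft_l1',x_scale=[.01,.01,.1],diff_step=1e-3);print(name,cs,np.round(s.x,4),np.sqrt(np.mean(s.fun**2)).round(2))
    if name=='outer' and len(cs)==2: box=s.x
for c in ov: draw(c,W(box,rim),(0,255,0));draw(c,W(box,inn),(255,255,0))
np.save('box.npy',box)
a=ov['top'][330:600,240:720];b=ov['top'][360:760,740:1060];
s=ov['scene'][250:600,850:1170]
out=np.zeros((600,800,3),np.uint8)
out[:270,:480]=a;out[:350,480:800]=s;cv2.imwrite('pics/ov1.png',out)
out[270:600,0:320]=ov['top'][400:730,740:1060];out[350:600,480:800]=ov['scene'][500:750,600:920]
cv2.imwrite('pics/ov1.png',out)
E
python3 m1.py
```

```text
long_carton [ 0.4307 -0.1137  0.2356  0.2803] 0.76
   scene [ 0.4279 -0.1114  0.2353 -0.0104] 0.49
   top [ 0.4323 -0.1141  0.2359  0.4717] 0.47
tall_carton [ 0.4685 -0.2805  0.0853 -0.0454] 0.66
   scene [ 0.4663 -0.2797  0.0998 -0.0007] 0.41
   top [ 0.4703 -0.2801  0.091  -0.1857] 0.39
jar [ 0.6584 -0.2422 -1.915   0.0548] 0.63
   scene [ 0.6571 -0.2412 -1.8809  0.0335] 0.38
   top [ 0.6611 -0.2427 -2.0587  0.1119] 0.4
outer ('top', 'scene') [0.6319 0.1665 0.1237] 3.19
outer ('top',) [0.6309 0.1694 0.1498] 3.45
outer ('scene',) [0.6322 0.1629 0.1097] 2.37
rim ('top', 'scene') [0.6469 0.1636 0.2328] 8.04
rim ('top',) [0.641  0.1685 0.2366] 6.41
rim ('scene',) [0.6611 0.1261 0.2925] 8.78
```

View pics/ov1.png

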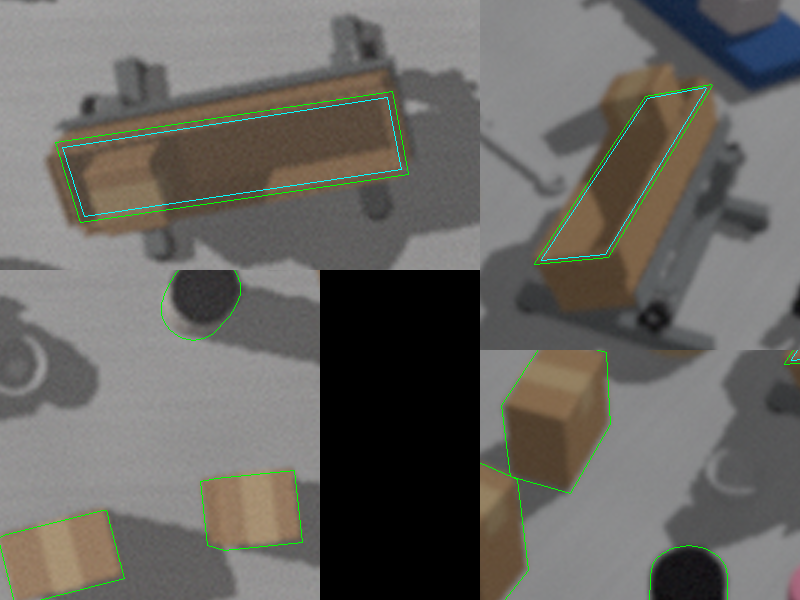

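```bash
python3 - <<'E'
import cv2,numpy as np
a=cv2.imread('pics/top0.png')[110:200,85:235];b=cv2.imread('pics/scene0.png')[90:215,285:395]
f=lambda q,s,w,h:cv2.resize(q,(w,h),interpolation=cv2.INTER_CUBIC)
A=f(a,0,800,480);cv2.imwrite('pics/ctop.png',A) # 5.333x
B=f(b,0,528,600);cv2.imwrite('pics/cscene.png',B) #4.8x
for n,I in(('ctop',A),('cscene',B)):
    I=cv2.convertScaleAbs(I,alpha=1.5)
    for x in range(0,I.shape[1],100):cv2.putText(I,str(x),(x,10),0,.35,(0,0,255),1);cv2.line(I,(x,0),(x,I.shape[0]),(0,0,255),1) if 0 else cv2.line(I,(x,12),(x,20),(0,0,255),1)
    for y in range(0,I.shape[0],100):cv2.putText(I,str(y),(0,y+4),0,.35,(0,0,255),1)
    cv2.imwrite(f'pics/{n}.png',I)
E
```

```text
(no output)
```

View pics/ctop.png

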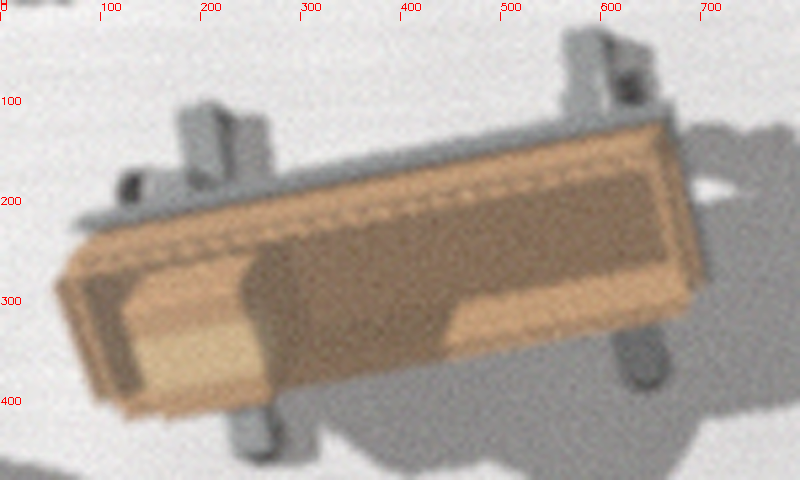

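View pics/cscene.png

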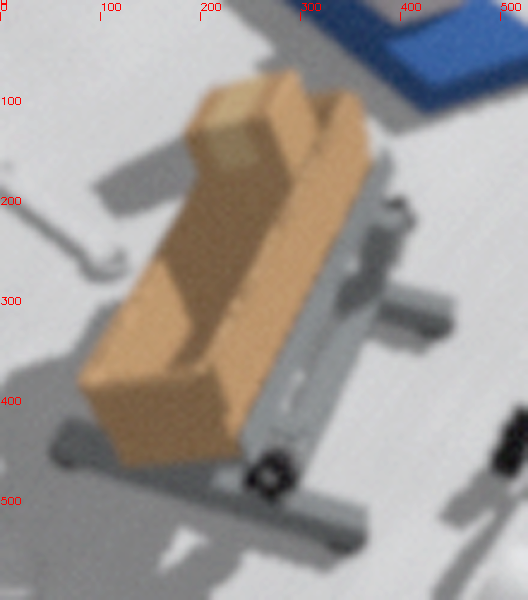

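The top crop shows the rim corners at about (62,280), (105,402), (690,310) and (650,160). The scene crop shows them at (80,382), (212,365) and (350,93). The small carton stands near the +y end with a gap. I'll fit the rim from these points.

```bash
cat > m2.py <<'E'
from lib import *
H,L,Y=.0375,-.0375,.1455
t=[((690,310),(L,-Y,.055)),((652,160),(.035,-Y,.055)),((62,278),(H,Y,.055)),((104,402),(L,Y,.055)),((665,125),(H,-Y,-.004))]
s=[((80,382),(L,-Y,.055)),((212,365),(H,-Y,.055)),((352,93),(H,Y,.055)),((125,465),(L,-Y,-.005))]
tp=(np.array([q[0] for q in t])+.5)/5.3333-.5+[85,110]; sp=(np.array([q[0] for q in s])+.5)/4.8-.5+[285,90]
tP=np.array([q[1] for q in t]);sP=np.array([q[1] for q in s])
def W(p,P): Q,o=boxT(p);return Q.apply(P)+o
ft=lambda p:(proj('top',W(p,tP))-tp).ravel();fs=lambda p:(proj('scene',W(p,sP))-sp).ravel()
for n,f in(('both',lambda p:np.r_[ft(p),fs(p)]),('top',ft),('scene',fs)):
    q=least_squares(f,[.65,.17,.17],loss='soft_l1');print(n,np.round(q.x,4),np.round(q.fun,1).tolist())
    if n=='both':box=q.x
np.save('box.npy',box)
# small carton: top face corners, fit box-frame y (x free)
print('rotvec/axes',np.round(boxT(box)[0].as_matrix(),3).tolist())
A=cv2.imread('pics/ctop.png');B=cv2.imread('pics/cscene.png')
def draw(I,c,P,col,s,o):
    q=(proj(c,W(box,np.array(P)))+.5-o)*s-.5
    cv2.polylines(I,[np.int32(q)],True,col,1)
rect=lambda x,y,z,x0=0,y0=0:[(x0-x,y0-y,z),(x0+x,y0-y,z),(x0+x,y0+y,z),(x0-x,y0+y,z)]
for I,c,sc,o in((A,'top',5.3333,np.array([85,110])),(B,'scene',4.8,np.array([285,90]))):
    draw(I,c,rect(H,Y,.055),(0,255,0),sc,o);draw(I,c,rect(.0325,.1405,.055),(255,255,0),sc,o);draw(I,c,rect(.0325,.1405,0),(255,0,0),sc,o)
    for yy,col in((.10,(0,0,255)),):draw(I,c,rect(.03,.028,.098,-.002,yy),col,sc,o)
out=np.zeros((600,800,3),np.uint8);A=cv2.resize(A,(480,288));B=cv2.resize(B[:500],None,fx=.6,fy=.6);out[:288,:480]=A;out[:B.shape[0],480:480+B.shape[1]]=B[:,:320]
cv2.imwrite('pics/ov2.png',cv2.resize(out[:300],(800,300)))
E
python3 m2.py
```

```text
both [0.6278 0.1736 0.1583] [-0.5, -0.5, 0.5, 1.2, -0.7, -0.9, 0.8, 2.2, -1.0, 0.1, 1.1, 0.4, -1.6, 0.9, 0.4, 0.0, -0.1, 0.3]
top [0.6291 0.1729 0.1506] [-0.4, -0.6, 0.9, 1.0, -0.5, -1.9, 0.8, 1.3, -0.6, -0.1]
scene [0.6265 0.1753 0.1634] [1.2, 0.0, -1.5, 0.5, 0.0, -0.4, 0.1, -0.1]
rotvec/axes [[0.872, -0.158, -0.464], [0.139, 0.988, -0.074], [0.469, 0.0, 0.883]]
```

View pics/ov2.png

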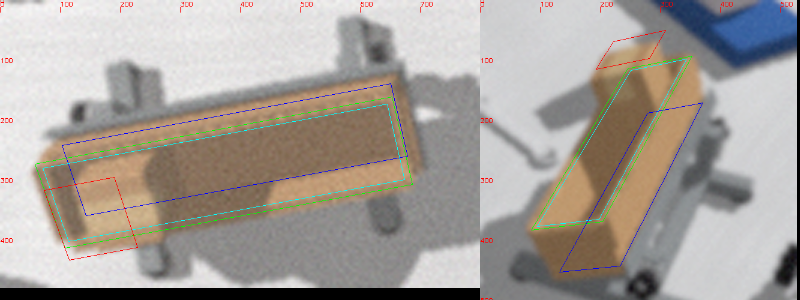

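```bash
cat > plan.py <<'E'
# usage: plan.py box x y z [wp...] | world x y z yawdeg ; mm ; prints rows
import sys;from lib import *
def target(a):
    if a[0]=='box':
        Q,o=boxT(np.load('box.npy'));B=Q.as_matrix();M=np.c_[B[:,1],B[:,0],-B[:,2]]
        return R.from_matrix(M),o+B@(np.array(a[1:4],float)/1000)
    y=np.deg2rad(float(a[4]));x=[np.cos(y),np.sin(y),0];z=[0,0,-1]
    return R.from_matrix(np.c_[x,np.cross(z,x),z]),np.array(a[1:4],float)/1000
def state():
    o=telemetry.get_obs();Q,b=boxT(np.load('box.npy'));p=np.array(o['tcp_pos'])
    print('t',round(o['clock'],2),'p',(p*1000).round(1),'box',(Q.inv().apply(p-b)*1000).round(1),'F',np.round(o['contact_force'],1),'Fbox',Q.inv().apply(o['contact_force']).round(1),'w',round(o['grip_width']*1000,1),'gf',np.round(o['gripper_force'],1),'q',np.round(o['joints'],2))
    return p,R.from_rotvec(o['orientation'])
if __name__=='__main__':
    p,r0=state();args=' '.join(sys.argv[1:]).split(',')
    for s in args:
        a=s.split()
        if not a: continue
        Rt,pt=target(a);rv=(r0.inv()*Rt).as_rotvec();d=pt-p
        n=max(int(np.ceil(max(np.abs(rv).max()/np.deg2rad(6),np.linalg.norm(rv)/np.deg2rad(7.1),np.linalg.norm(d)/.0415)-1e-6)),1)
        print(s,'n',n,'turn/row',np.round(rv/n/np.deg2rad(6),2).tolist())
        for i in range(n):
            k=(r0*R.from_rotvec(rv*i/n)).inv().apply(d/n);print('  ',np.round(rv/n/np.deg2rad(6),2).tolist()+k.round(3).tolist())
        r0,p=Rt,pt
E
python3 plan.py box 0 80 200
```

```text
t 1.4 p [ 199.4 -644.9  231.3] box [-408.9 -740.8  406.9] F [ 1.  -0.2  0.5] Fbox [ 1.  -0.4 -0. ] w 85.4 gf 0.0 q [ 1.16  0.48  0.02  1.56 -0.01  1.11 -0.08]
box 0 80 200 n 23 turn/row [-0.17, 0.14, -0.58]
   [-0.17, 0.14, -0.58, 0.025, -0.033, -0.0]
   [-0.17, 0.14, -0.58, 0.027, -0.031, -0.001]
   [-0.17, 0.14, -0.58, 0.029, -0.029, -0.001]
   [-0.17, 0.14, -0.58, 0.03, -0.027, -0.001]
   [-0.17, 0.14, -0.58, 0.032, -0.026, -0.001]
   [-0.17, 0.14, -0.58, 0.033, -0.024, -0.001]
   [-0.17, 0.14, -0.58, 0.035, -0.021, -0.001]
   [-0.17, 0.14, -0.58, 0.036, -0.019, -0.0]
   [-0.17, 0.14, -0.58, 0.037, -0.017, -0.0]
   [-0.17, 0.14, -0.58, 0.038, -0.015, 0.0]
   [-0.17, 0.14, -0.58, 0.039, -0.012, 0.001]
   [-0.17, 0.14, -0.58, 0.04, -0.01, 0.001]
   [-0.17, 0.14, -0.58, 0.04, -0.008, 0.001]
   [-0.17, 0.14, -0.58, 0.04, -0.005, 0.002]
   [-0.17, 0.14, -0.58, 0.041, -0.003, 0.002]
   [-0.17, 0.14, -0.58, 0.041, -0.0, 0.003]
   [-0.17, 0.14, -0.58, 0.041, 0.002, 0.004]
   [-0.17, 0.14, -0.58, 0.04, 0.004, 0.004]
   [-0.17, 0.14, -0.58, 0.04, 0.007, 0.005]
   [-0.17, 0.14, -0.58, 0.039, 0.009, 0.006]
   [-0.17, 0.14, -0.58, 0.039, 0.011, 0.007]
   [-0.17, 0.14, -0.58, 0.038, 0.014, 0.007]
   [-0.17, 0.14, -0.58, 0.037, 0.016, 0.008]
```

Emit:
apply_moves([
  [-0.17,0.14,-0.58,0.025,-0.033,0,1],
  [-0.17,0.14,-0.58,0.027,-0.031,-0.001,1],
  [-0.17,0.14,-0.58,0.029,-0.029,-0.001,1],
  [-0.17,0.14,-0.58,0.03,-0.027,-0.001,1],
  [-0.17,0.14,-0.58,0.032,-0.026,-0.001,1],
  [-0.17,0.14,-0.58,0.033,-0.024,-0.001,1],
  [-0.17,0.14,-0.58,0.035,-0.021,-0.001,1],
  [-0.17,0.14,-0.58,0.036,-0.019,0,1],
], grip_force=30)

```text
clock: 2.07
tcp_pos: [0.3129, -0.3358, 0.2357]
orientation: [2.779, 1.158, 0.207]
contact_force: [1.3, 0.5, 0.1]
grip_width: 0.0855
gripper_force: 0.0
```

Emit:
apply_moves([
  [-0.17,0.14,-0.58,0.037,-0.017,0,1],
  [-0.17,0.14,-0.58,0.038,-0.015,0,1],
  [-0.17,0.14,-0.58,0.039,-0.012,0.001,1],
  [-0.17,0.14,-0.58,0.04,-0.01,0.001,1],
  [-0.17,0.14,-0.58,0.04,-0.008,0.001,1],
  [-0.17,0.14,-0.58,0.04,-0.005,0.002,1],
  [-0.17,0.14,-0.58,0.041,-0.003,0.002,1],
  [-0.17,0.14,-0.58,0.041,0,0.003,1],
])

```text
clock: 2.73
tcp_pos: [0.4261, -0.0288, 0.2373]
orientation: [2.304, 1.725, 0.385]
contact_force: [0.5, -0.6, 0.6]
grip_width: 0.0853
gripper_force: 0.0
```

```bash
python3 plan.py box 0 80 180
```

```text
t 2.73 p [426.1 -28.8 237.3] box [-122.7 -168.2  261.5] F [ 0.5 -0.6  0.6] Fbox [ 0.7 -0.7  0.3] w 85.3 gf 0.0 q [ 0.65 -0.11 -0.71  2.3  -0.03  0.57 -0.33]
box 0 80 180 n 7 turn/row [-0.17, 0.16, -0.57]
   [-0.17, 0.16, -0.57, 0.041, 0.002, 0.006]
   [-0.17, 0.16, -0.57, 0.04, 0.005, 0.007]
   [-0.17, 0.16, -0.57, 0.04, 0.007, 0.007]
   [-0.17, 0.16, -0.57, 0.039, 0.009, 0.008]
   [-0.17, 0.16, -0.57, 0.039, 0.011, 0.009]
   [-0.17, 0.16, -0.57, 0.038, 0.013, 0.01]
   [-0.17, 0.16, -0.57, 0.037, 0.016, 0.011]
```

Emit:
apply_moves([
  [-0.17,0.16,-0.57,0.041,0.002,0.006,1],
  [-0.17,0.16,-0.57,0.04,0.005,0.007,1],
  [-0.17,0.16,-0.57,0.04,0.007,0.007,1],
  [-0.17,0.16,-0.57,0.039,0.009,0.008,1],
  [-0.17,0.16,-0.57,0.039,0.011,0.009,1],
  [-0.17,0.16,-0.57,0.038,0.013,0.01,1],
  [-0.17,0.16,-0.57,0.037,0.016,0.011,1],
  [0,0,0,0,0,0,1],
])

```text
clock: 3.4
tcp_pos: [0.5327, 0.2469, 0.2236]
orientation: [1.8, 2.119, 0.543]
contact_force: [0.5, -0.0, 2.3]
grip_width: 0.0856
gripper_force: 0.0
```

```bash
python3 plan.py box 0 80 100,box 0 80 64; python3 - <<'E'
from lib import *
box=np.load('box.npy');Q,o=boxT(box)
m=pick('small_carton','top',(125,171)) if 0 else None
E
```

```text
t 3.4 p [532.7 246.9 223.6] box [  2.3  87.3 179.6] F [ 0.5 -0.   2.3] Fbox [ 1.5 -0.1  1.7] w 85.6 gf 0.0 q [ 0.2   0.27 -0.97  2.1   0.87  0.62 -1.2 ]
box 0 80 100 n 2 turn/row [0.02, -0.06, 0.01]
   [0.02, -0.06, 0.01, -0.004, -0.001, 0.04]
   [0.02, -0.06, 0.01, -0.004, -0.001, 0.04]
box 0 80 64 n 1 turn/row [0.0, 0.0, 0.0]
   [0.0, 0.0, 0.0, 0.0, -0.0, 0.036]
```

Emit:
apply_moves([
  [0.02,-0.06,0.01,-0.004,-0.001,0.03,1],
  [0.02,-0.06,0.01,-0.004,-0.001,0.03,1],
  [0,0,0,0,0,0.02,1],
  [0,0,0,0,0,0.015,1],
  [0,0,0,0,0,0.01,1],
  [0,0,0,0,0,0.005,1],
  [0,0,0,0,0,0.005,1],
  [0,0,0,0,0,0,1],
])

```text
clock: 4.07
tcp_pos: [0.5851, 0.2369, 0.12]
orientation: [1.813, 2.099, 0.515]
contact_force: [-0.9, 0.3, 1.4]
grip_width: 0.0856
gripper_force: 0.0
```

```bash
python3 - <<'E'
from plan import *
state()
a=grab_frame('scene')[70:215,265:395];b=grab_frame('top')[110:200,85:235]
out=np.zeros((580,800,3),np.uint8);out[:580,:520]=cv2.resize(a,(520,580),interpolation=cv2.INTER_CUBIC)
b=cv2.resize(b,None,fx=3.3,fy=3.3,interpolation=cv2.INTER_CUBIC)[:,:280];out[:b.shape[0],520:]=b
cv2.imwrite('pics/g1.png',cv2.convertScaleAbs(out,alpha=1.5))
E
python3 plan.py box 0 80 64
```

```text
t 4.07 p [585.1 236.9 120. ] box [-2.1 69.2 64.6] F [-0.9  0.3  1.4] Fbox [-0.1  0.4  1.7] w 85.6 gf 0.0 q [ 0.04  0.49 -0.77  2.09  1.25  0.57 -1.51]
t 4.17 p [585.  237.2 121. ] box [-1.7 69.5 65.4] F [ 0.  -0.7  1.3] Fbox [ 0.5 -0.7  1.2] w 85.5 gf 0.0 q [ 0.04  0.49 -0.77  2.09  1.25  0.57 -1.51]
box 0 80 64 n 1 turn/row [-0.02, 0.11, -0.09]
   [-0.02, 0.11, -0.09, 0.011, 0.002, 0.001]
```

View pics/g1.png

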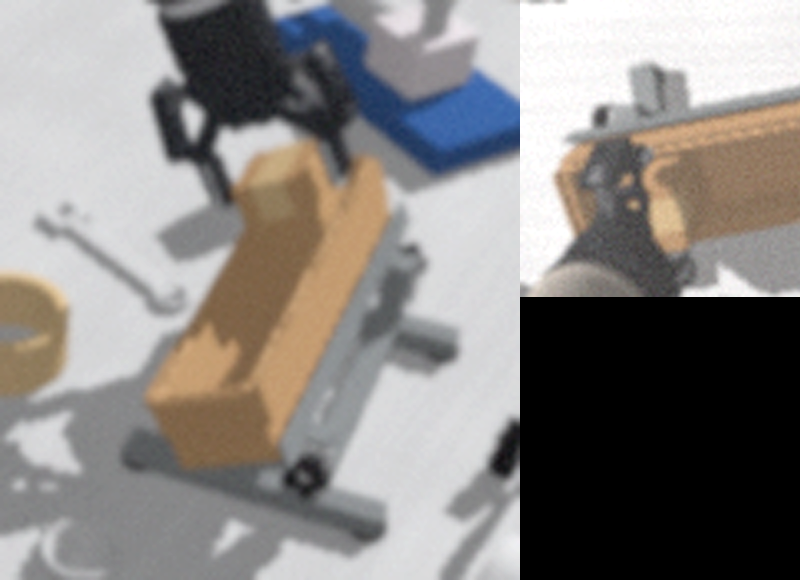

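The fingers straddle the small carton, above the rim. I'll square the tool and close.

Emit:
apply_moves([
  [-0.02,0.11,-0.09,0.003,0.001,0,1],
  [0,0,0,0,0,0,1],
  [0,0,0,0,0,0,-1],
  [0,0,0,0,0,0,-1],
  [0,0,0,0,0,0,-1],
  [0,0,0,0,0,0,-1],
  [0,0,0,0,0,0,-1],
  [0,0,0,0,0,0,-1],
], grip_force=25)

```text
clock: 4.83
tcp_pos: [0.585, 0.2401, 0.121]
orientation: [1.801, 2.113, 0.526]
contact_force: [-4.5, -1.8, 5.0]
grip_width: 0.0595
gripper_force: 29.4
```

```bash
python3 -c "
from plan import *
state()"
```

```text
t 4.83 p [585.  240.1 121. ] box [-1.2 72.4 65.2] F [-4.5 -1.8  5. ] Fbox [-1.9 -1.1  6.7] w 59.5 gf 29.4 q [ 0.04  0.49 -0.77  2.09  1.26  0.56 -1.5 ]
```

Emit:
apply_moves([
  [0,0,0,0,0,-0.001,-1],
  [0,0,0,0.004,0,0,-1],
  [0,0,0,0.004,0,0,-1],
  [0,0,0,0.004,0,0,-1],
  [0,0,0,0.004,0,0,-1],
  [0,0,0,0.004,0,0,-1],
  [0,0,0,0.003,0,0,-1],
  [0,0,0,0,0,0,-1],
])

```text
clock: 5.5
tcp_pos: [0.5807, 0.2643, 0.1216]
orientation: [1.801, 2.115, 0.528]
contact_force: [0.6, 0.2, -3.6]
grip_width: 0.06
gripper_force: 28.6
```

```bash
python3 -c "
from plan import *
state()"
```

```text
t 5.5 p [580.7 264.3 121.6] box [-1.4 97.  66. ] F [ 0.6  0.2 -3.6] Fbox [-1.2  0.1 -3.4] w 60.0 gf 28.6 q [-0.    0.5  -0.78  2.07  1.25  0.59 -1.53]
```

Emit:
apply_moves([
  [0,0,0,0.003,0,0,-1],
  [0,0,0,0.003,0,0,-1],
  [0,0,0,0.002,0,0,-1],
  [0,0,0,0.002,0,0,-1],
  [0,0,0,0.002,0,0,-1],
  [0,0,0,0.002,0,0,-1],
  [0,0,0,0,0,0,-1],
  [0,0,0,0,0,0,-1],
])

```text
clock: 6.17
tcp_pos: [0.5798, 0.2724, 0.1214]
orientation: [1.803, 2.107, 0.518]
contact_force: [-3.4, -9.6, 3.0]
grip_width: 0.0597
gripper_force: 29.7
```

```bash
python3 -c "
from plan import *
state()"
```

```text
t 6.17 p [579.8 272.4 121.4] box [ -1.1 105.1  65.6] F [-3.4 -9.6  3. ] Fbox [-2.9 -8.9  4.9] w 59.7 gf 29.7 q [-0.03  0.51 -0.78  2.06  1.25  0.62 -1.55]
```

Emit:
apply_moves([
  [0,0,0,-0.003,0,0,-1],
  [0,0,0,-0.002,0,0,-1],
  [0,0,0,0,0.001,0,-1],
  [0,0,0,0,0.001,0,-1],
  [0,0,0,0,0.001,0,-1],
  [0,0,0,0,0.001,0,-1],
  [0,0,0,0,0,0,-1],
  [0,0,0,0,0,0,-1],
])

```text
clock: 6.83
tcp_pos: [0.5833, 0.2727, 0.1236]
orientation: [1.802, 2.114, 0.527]
contact_force: [-1.2, -0.2, -3.8]
grip_width: 0.0596
gripper_force: 28.6
```

```bash
python3 -c "
from plan import *
state()"
```

```text
t 6.83 p [583.3 272.7 123.6] box [  3.  104.8  65.9] F [-1.2 -0.2 -3.8] Fbox [-2.9 -0.  -2.7] w 59.6 gf 28.6 q [-0.02  0.51 -0.78  2.06  1.24  0.61 -1.53]
```

Emit:
apply_moves([
  [0,0,0,0,-0.002,0,-1],
  [0,0,0,0,-0.002,0,-1],
  [0,0,0,0,-0.001,0,-1],
  [0,0,0,0,-0.001,0,-1],
  [0,0,0,0,-0.001,0,-1],
  [0,0,0,0,-0.001,0,-1],
  [0,0,0,0,0,0,-1],
  [0,0,0,0,0,0,-1],
])

```text
clock: 7.5
tcp_pos: [0.5788, 0.2715, 0.1215]
orientation: [1.8, 2.11, 0.531]
contact_force: [6.9, 1.2, -3.3]
grip_width: 0.0597
gripper_force: 28.8
```

```bash
python3 -c "
from plan import *
state()"
```

```text
t 7.5 p [578.8 271.5 121.5] box [ -2.  104.4  66.2] F [ 6.9  1.2 -3.3] Fbox [ 4.6  0.1 -6.2] w 59.7 gf 28.8 q [-0.02  0.51 -0.78  2.07  1.26  0.6  -1.56]
```

Contact shows the box centre at about x=+0.7 mm in my frame, so the estimate is good. I'll recentre the small carton, set it down, release and retreat.

Emit:
apply_moves([
  [0,0,0,0.001,0.005,0,-1],
  [0,0,0,0,0,0.001,-1],
  [0,0,0,0,0,0.001,-1],
  [0,0,0,0,0,0,-1],
  [0,0,0,0,0,0,1],
  [0,0,0,0,0,0,1],
  [0,0,0,0,0,0,1],
  [0,0,0,0,0,0,1],
])

```text
clock: 8.17
tcp_pos: [0.5816, 0.2734, 0.1205]
orientation: [1.802, 2.113, 0.527]
contact_force: [-0.0, -0.1, 0.5]
grip_width: 0.0856
gripper_force: 0.0
```

```bash
python3 - <<'E'
from plan import *
b=np.load('box.npy');Q,o=boxT(b);d=Q.apply([.0007,0,0]);
state()
b[0]+=.0007/np.cos(np.deg2rad(28))*np.cos(b[2]);b[1]+=.0007/np.cos(np.deg2rad(28))*np.sin(b[2]);np.save('box.npy',b)
E
python3 plan.py box 0 90 190,world 432 -114 200 103.5,world 432 -114 58 103.5
```

```text
t 8.17 p [581.6 273.4 120.5] box [1.000e-01 1.058e+02 6.390e+01] F [-0.  -0.1  0.5] Fbox [ 0.2 -0.1  0.5] w 85.6 gf 0.0 q [-0.02  0.51 -0.78  2.06  1.26  0.61 -1.54]
t 8.17 p [581.6 273.4 120.5] box [ -0.6 105.8  64.3] F [-0.  -0.1  0.5] Fbox [ 0.2 -0.1  0.5] w 85.6 gf 0.0 q [-0.02  0.51 -0.78  2.06  1.26  0.61 -1.54]
box 0 90 190 n 4 turn/row [-0.0, -0.0, 0.0]
   [-0.0, -0.0, 0.0, -0.004, 0.0, -0.031]
   [-0.0, -0.0, 0.0, -0.004, 0.0, -0.031]
   [-0.0, -0.0, 0.0, -0.004, 0.0, -0.031]
   [-0.0, -0.0, 0.0, -0.004, 0.0, -0.031]
world 432 -114 200 103.5 n 10 turn/row [0.47, 0.02, -0.07]
   [0.47, 0.02, -0.07, -0.034, -0.015, -0.004]
   [0.47, 0.02, -0.07, -0.034, -0.015, -0.004]
   [0.47, 0.02, -0.07, -0.034, -0.016, -0.003]
   [0.47, 0.02, -0.07, -0.034, -0.016, -0.002]
   [0.47, 0.02, -0.07, -0.034, -0.016, -0.001]
   [0.47, 0.02, -0.07, -0.034, -0.017, -0.001]
   [0.47, 0.02, -0.07, -0.034, -0.017, 0.0]
   [0.47, 0.02, -0.07, -0.033, -0.017, 0.001]
   [0.47, 0.02, -0.07, -0.033, -0.017, 0.002]
   [0.47, 0.02, -0.07, -0.033, -0.018, 0.002]
world 432 -114 58 103.5 n 4 turn/row [0.0, 0.0, 0.0]
   [0.0, 0.0, 0.0, 0.0, 0.0, 0.036]
   [0.0, 0.0, 0.0, 0.0, 0.0, 0.036]
   [0.0, 0.0, 0.0, 0.0, 0.0, 0.036]
   [0.0, 0.0, 0.0, 0.0, 0.0, 0.036]
```

Emit:
apply_moves([
  [0,0,0,-0.002,0,-0.033,1],
  [0,0,0,-0.004,0,-0.033,1],
  [0,0,0,-0.004,0,-0.033,1],
  [0,0,0,-0.004,0,-0.025,1],
  [0.47,0.02,-0.07,-0.034,-0.015,-0.004,1],
  [0.47,0.02,-0.07,-0.034,-0.015,-0.004,1],
  [0.47,0.02,-0.07,-0.034,-0.016,-0.003,1],
  [0.47,0.02,-0.07,-0.034,-0.016,-0.002,1],
])

```text
clock: 8.83
tcp_pos: [0.4874, 0.1045, 0.2175]
orientation: [1.869, 2.265, 0.328]
contact_force: [1.5, -0.6, -0.0]
grip_width: 0.0855
gripper_force: 0.0
```

Emit:
apply_moves([
  [0.47,0.02,-0.07,-0.034,-0.016,-0.001,1],
  [0.47,0.02,-0.07,-0.034,-0.017,-0.001,1],
  [0.47,0.02,-0.07,-0.034,-0.017,0,1],
  [0.47,0.02,-0.07,-0.033,-0.017,0.001,1],
  [0.47,0.02,-0.07,-0.033,-0.017,0.002,1],
  [0.47,0.02,-0.07,-0.033,-0.018,0.002,1],
  [0,0,0,0,0,0,1],
  [0,0,0,0,0,0,1],
])

```text
clock: 9.5
tcp_pos: [0.4314, -0.1136, 0.1973]
orientation: [-1.949, -2.457, 0.001]
contact_force: [-0.3, 0.5, 0.3]
grip_width: 0.0852
gripper_force: 0.0
```

```bash
python3 plan.py world 430.5 -113.5 130 103.5,world 430.5 -113.5 60 103.5
```

```text
t 9.5 p [ 431.4 -113.6  197.3] box [-149.3 -252.7  230.3] F [-0.3  0.5  0.3] Fbox [-0.1  0.5  0.4] w 85.2 gf 0.0 q [ 1.05  0.3  -1.06  2.06  0.31  0.96  0.05]
world 430.5 -113.5 130 103.5 n 2 turn/row [-0.02, -0.02, -0.03]
   [-0.02, -0.02, -0.03, 0.0, -0.0, 0.034]
   [-0.02, -0.02, -0.03, 0.0, -0.0, 0.034]
world 430.5 -113.5 60 103.5 n 2 turn/row [0.0, 0.0, 0.0]
   [0.0, 0.0, 0.0, 0.0, 0.0, 0.035]
   [0.0, 0.0, 0.0, 0.0, 0.0, 0.035]
```

Emit:
apply_moves([
  [-0.04,-0.04,-0.06,0,0,0.035,1],
  [0,0,0,0,0,0.035,1],
  [0,0,0,0,0,0.035,1],
  [0,0,0,0,0,0.022,1],
  [0,0,0,0,0,0.01,1],
  [0,0,0,0,0,0,1],
  [0,0,0,0,0,0,-1],
  [0,0,0,0,0,0,-1],
], grip_force=45)

```text
clock: 10.17
tcp_pos: [0.4327, -0.1117, 0.0622]
orientation: [1.936, 2.47, 0.001]
contact_force: [-1.0, 0.6, -0.1]
grip_width: 0.0637
gripper_force: 0.0
```

Emit:
apply_moves([
  [0,0,0,0,0,0,-1],
  [0,0,0,0,0,0,-1],
  [0,0,0,0,0,0,-1],
  [0,0,0,0,0,0,-1],
  [0,0,0,0,0,0,-1],
  [0,0,0,0,0,-0.01,-1],
  [0,0,0,0,0,-0.03,-1],
  [0,0,0,0,0,-0.035,-1],
])

```text
clock: 10.83
tcp_pos: [0.4295, -0.1116, 0.1362]
orientation: [-1.937, -2.471, 0.003]
contact_force: [0.9, -0.9, -3.8]
grip_width: 0.0595
gripper_force: 50.8
```

```bash
python3 plan.py world 440 -90 190 100,box 0 20 180
```

```text
t 10.83 p [ 429.5 -111.6  136.2] box [-179.3 -250.5  177.1] F [ 0.9 -0.9 -3.8] Fbox [-1.2 -1.  -3.7] w 59.5 gf 50.8 q [ 0.96  0.39 -0.99  2.13  0.44  0.84 -0.06]
world 440 -90 190 100 n 2 turn/row [-0.01, -0.0, 0.32]
   [-0.01, -0.0, 0.32, 0.009, 0.008, -0.027]
   [-0.01, -0.0, 0.32, 0.01, 0.007, -0.027]
box 0 20 180 n 8 turn/row [-0.58, -0.0, 0.02]
   [-0.58, -0.0, 0.02, 0.031, 0.018, -0.004]
   [-0.58, -0.0, 0.02, 0.031, 0.019, -0.003]
   [-0.58, -0.0, 0.02, 0.031, 0.019, -0.002]
   [-0.58, -0.0, 0.02, 0.031, 0.019, -0.001]
   [-0.58, -0.0, 0.02, 0.031, 0.019, 0.0]
   [-0.58, -0.0, 0.02, 0.031, 0.019, 0.001]
   [-0.58, -0.0, 0.02, 0.031, 0.018, 0.003]
   [-0.58, -0.0, 0.02, 0.031, 0.018, 0.004]
```

Emit:
apply_moves([
  [0,0,0.32,0.009,0.008,-0.027,-1],
  [0,0,0.32,0.01,0.007,-0.027,-1],
  [-0.58,0,0.02,0.031,0.018,-0.004,-1],
  [-0.58,0,0.02,0.031,0.019,-0.003,-1],
  [-0.58,0,0.02,0.031,0.019,-0.002,-1],
  [-0.58,0,0.02,0.031,0.019,-0.001,-1],
  [-0.58,0,0.02,0.031,0.019,0,-1],
  [-0.58,0,0.02,0.031,0.019,0.001,-1],
])

```text
clock: 11.5
tcp_pos: [0.5195, 0.113, 0.2169]
orientation: [1.864, 2.189, 0.407]
contact_force: [1.5, -0.5, -3.8]
grip_width: 0.0591
gripper_force: 50.9
```

Emit:
apply_moves([
  [-0.58,0,0.02,0.031,0.018,0.003,-1],
  [-0.58,0,0.02,0.031,0.018,0.004,-1],
  [0,0,0,0,0,0,-1],
  [0,0,0,0,0,0,-1],
  [0,0,0,0,0,0,-1],
  [0,0,0,0,0,0,-1],
  [0,0,0,0,0,0,-1],
  [0,0,0,0,0,0,-1],
])

```text
clock: 12.17
tcp_pos: [0.5454, 0.176, 0.223]
orientation: [1.81, 2.111, 0.523]
contact_force: [0.9, -1.0, -3.7]
grip_width: 0.0593
gripper_force: 51.1
```

```bash
python3 plan.py box 0 28 128,box 0 28 100,box 0 28 64
```

```text
t 12.17 p [545.4 176.  223. ] box [  2.4  15.3 178.8] F [ 0.9 -1.  -3.7] Fbox [-1.1 -1.2 -3.6] w 59.3 gf 51.1 q [ 0.34  0.23 -0.94  2.13  0.76  0.54 -0.99]
box 0 28 128 n 2 turn/row [-0.02, 0.0, -0.02]
   [-0.02, 0.0, -0.02, 0.006, -0.001, 0.025]
   [-0.02, 0.0, -0.02, 0.006, -0.001, 0.025]
box 0 28 100 n 1 turn/row [0.0, 0.0, 0.0]
   [0.0, 0.0, 0.0, -0.0, -0.0, 0.028]
box 0 28 64 n 1 turn/row [0.0, 0.0, 0.0]
   [0.0, 0.0, 0.0, -0.0, -0.0, 0.036]
```

Emit:
apply_moves([
  [-0.02,0,-0.02,0.006,-0.001,0.025,-1],
  [-0.02,0,-0.02,0.006,-0.001,0.025,-1],
  [0,0,0,0,0,0,-1],
  [0,0,0,0,0,0.006,-1],
  [0,0,0,0,0,0.006,-1],
  [0,0,0,0,0,0.006,-1],
  [0,0,0,0,0,0.004,-1],
  [0,0,0,0,0,0,-1],
])

```text
clock: 12.83
tcp_pos: [0.575, 0.1944, 0.1583]
orientation: [1.8, 2.114, 0.528]
contact_force: [0.3, 0.2, -3.2]
grip_width: 0.0589
gripper_force: 51.8
```

```bash
python3 plan.py box 0 28 64
```

```text
t 12.83 p [575.  194.4 158.3] box [  0.4  28.9 106.5] F [ 0.3  0.2 -3.2] Fbox [-1.2  0.1 -3. ] w 58.9 gf 51.8 q [ 0.15  0.38 -0.79  2.12  1.07  0.5  -1.29]
box 0 28 64 n 2 turn/row [0.0, -0.0, 0.01]
   [0.0, -0.0, 0.01, -0.0, -0.0, 0.021]
   [0.0, -0.0, 0.01, -0.0, -0.0, 0.021]
```

Emit:
apply_moves([
  [0,0,0,0,0,0.012,-1],
  [0,0,0,0,0,0.012,-1],
  [0,0,0,0,0,0.01,-1],
  [0,0,0,0,0,0.004,-1],
  [0,0,0,0,0,0.003,-1],
  [0,0,0,0,0,0.002,-1],
  [0,0,0,0,0,0.002,-1],
  [0,0,0,0,0,0,-1],
])

```text
clock: 13.5
tcp_pos: [0.5954, 0.1987, 0.1197]
orientation: [1.798, 2.114, 0.529]
contact_force: [-4.5, -1.5, 1.3]
grip_width: 0.0591
gripper_force: 52.6
```

```bash
python3 plan.py box 0 28 62
```

```text
t 13.5 p [595.4 198.7 119.7] box [ 0.7 29.8 62.7] F [-4.5 -1.5  1.3] Fbox [-3.6 -0.8  3.4] w 59.1 gf 52.6 q [ 0.08  0.46 -0.71  2.11  1.24  0.48 -1.42]
box 0 28 62 n 1 turn/row [0.01, -0.01, 0.03]
   [0.01, -0.01, 0.03, -0.002, -0.001, 0.001]
```

Emit:
apply_moves([
  [0,0,0,0,0,-0.002,-1],
  [0,0,0,0.003,0,0,-1],
  [0,0,0,0.003,0,0,-1],
  [0,0,0,0.003,0,0,-1],
  [0,0,0,0.002,0,0,-1],
  [0,0,0,0.002,0,0,-1],
  [0,0,0,0,0,0,-1],
  [0,0,0,0,0,0,-1],
], grip_force=30)

```text
clock: 14.17
tcp_pos: [0.5941, 0.2037, 0.1201]
orientation: [1.803, 2.104, 0.515]
contact_force: [-1.2, -15.4, 4.5]
grip_width: 0.0591
gripper_force: 52.9
```

```bash
python3 plan.py box 0 28 62
```

```text
t 14.17 p [594.1 203.7 120.1] box [ 0.5 35.  63.3] F [ -1.2 -15.4   4.5] Fbox [ -1.1 -15.    5.7] w 59.1 gf 52.9 q [ 0.06  0.46 -0.71  2.1   1.23  0.5  -1.44]
box 0 28 62 n 1 turn/row [-0.0, 0.11, -0.01]
   [-0.0, 0.11, -0.01, -0.007, -0.0, 0.001]
```

Emit:
apply_moves([
  [0,0,0,-0.004,0,0.001,-1],
  [0,0,0,0,0,0.001,-1],
  [0,0,0,0,0,0.001,-1],
  [0,0,0,0,0,0,-1],
  [0,0,0,0,0,0,-1],
  [0,0,0,0,0,0,-1],
  [0,0,0,0,0,0,-1],
  [0,0,0,0,0,0,-1],
])

```text
clock: 14.83
tcp_pos: [0.5943, 0.2037, 0.1194]
orientation: [1.8, 2.108, 0.521]
contact_force: [-20.2, -16.6, 26.8]
grip_width: 0.059
gripper_force: 56.2
```

```bash
python3 plan.py box 0 35 62
```

```text
t 14.83 p [594.3 203.7 119.4] box [ 0.3 34.9 62.6] F [-20.2 -16.6  26.8] Fbox [ -7.4 -13.2  34.3] w 59.0 gf 56.2 q [ 0.06  0.47 -0.71  2.11  1.24  0.5  -1.44]
box 0 35 62 n 1 turn/row [0.02, 0.07, 0.01]
   [0.02, 0.07, 0.01, 0.0, -0.0, 0.001]
```

Emit:
apply_moves([
  [0,0,0,0,0,-0.001,-1],
  [0,0,0,0,0,0,-1],
  [0,0,0,0,0,0,1],
  [0,0,0,0,0,0,1],
  [0,0,0,0,0,0,1],
  [0,0,0,0,0,-0.01,1],
  [0,0,0,0,0,-0.03,1],
  [0,0,0,0,0,-0.03,1],
])

```text
clock: 15.5
tcp_pos: [0.5609, 0.2028, 0.1803]
orientation: [1.8, 2.118, 0.527]
contact_force: [-0.4, -1.0, 0.6]
grip_width: 0.0854
gripper_force: 0.0
```

```bash
python3 - <<'E'
from lib import *
for c in('scene','top'):cv2.imwrite(f'pics/{c}2.png',grab_frame(c))
E
python3 plan.py box 0 20 170,world 469.5 -281 200 95,world 469.5 -281 84 95
```

```text
t 15.6 p [562.  204.4 184.7] box [  2.9  40.7 135.1] F [0.6 0.8 1.1] Fbox [1.2 0.7 0.6] w 85.5 gf 0.0 q [ 0.17  0.32 -0.83  2.12  0.98  0.52 -1.22]
box 0 20 170 n 1 turn/row [0.06, -0.04, 0.04]
   [0.06, -0.04, 0.04, -0.021, -0.003, -0.035]
world 469.5 -281 200 95 n 12 turn/row [0.39, -0.01, 0.06]
   [0.39, -0.01, 0.06, -0.037, -0.012, -0.005]
   [0.39, -0.01, 0.06, -0.037, -0.011, -0.004]
   [0.39, -0.01, 0.06, -0.037, -0.011, -0.004]
   [0.39, -0.01, 0.06, -0.037, -0.011, -0.003]
   [0.39, -0.01, 0.06, -0.037, -0.011, -0.003]
   [0.39, -0.01, 0.06, -0.037, -0.011, -0.002]
   [0.39, -0.01, 0.06, -0.037, -0.011, -0.002]
   [0.39, -0.01, 0.06, -0.037, -0.011, -0.001]
   [0.39, -0.01, 0.06, -0.038, -0.011, -0.001]
   [0.39, -0.01, 0.06, -0.038, -0.01, -0.0]
   [0.39, -0.01, 0.06, -0.038, -0.01, 0.0]
   [0.39, -0.01, 0.06, -0.038, -0.01, 0.001]
world 469.5 -281 84 95 n 3 turn/row [0.0, 0.0, 0.0]
   [0.0, 0.0, 0.0, 0.0, 0.0, 0.039]
   [0.0, 0.0, 0.0, 0.0, 0.0, 0.039]
   [0.0, 0.0, 0.0, 0.0, 0.0, 0.039]
```

Emit:
apply_moves([
  [0.06,-0.04,0.04,-0.02,-0.003,-0.035,1],
  [0.39,-0.01,0.06,-0.037,-0.012,-0.005,1],
  [0.39,-0.01,0.06,-0.037,-0.011,-0.004,1],
  [0.39,-0.01,0.06,-0.037,-0.011,-0.004,1],
  [0.39,-0.01,0.06,-0.037,-0.011,-0.003,1],
  [0.39,-0.01,0.06,-0.037,-0.011,-0.003,1],
  [0.39,-0.01,0.06,-0.037,-0.011,-0.002,1],
  [0.39,-0.01,0.06,-0.037,-0.011,-0.002,1],
])

```text
clock: 16.27
tcp_pos: [0.5006, -0.0906, 0.2031]
orientation: [2.006, 2.241, 0.227]
contact_force: [1.2, -0.0, 0.6]
grip_width: 0.0855
gripper_force: 0.0
```

Emit:
apply_moves([
  [0.39,-0.01,0.06,-0.037,-0.011,-0.001,1],
  [0.39,-0.01,0.06,-0.038,-0.011,-0.001,1],
  [0.39,-0.01,0.06,-0.038,-0.01,0,1],
  [0.39,-0.01,0.06,-0.038,-0.01,0,1],
  [0.39,-0.01,0.06,-0.038,-0.01,0.001,1],
  [0,0,0,0,0,0,1],
  [0,0,0,0,0,0,1],
  [0,0,0,0,0,0,1],
])

```text
clock: 16.93
tcp_pos: [0.4682, -0.281, 0.1963]
orientation: [-2.125, -2.302, 0.003]
contact_force: [-0.3, 1.0, 0.5]
grip_width: 0.0857
gripper_force: 0.0
```

```bash
python3 plan.py world 469 -280.5 84 95.2
```

```text
t 16.93 p [ 468.2 -281.   196.3] box [-141.  -423.8  224.8] F [-0.3  1.   0.5] Fbox [0.1 1.  0.5] w 85.7 gf 0.0 q [ 1.13  0.45 -0.89  1.85  0.4   1.04  0.15]
world 469 -280.5 84 95.2 n 3 turn/row [-0.02, -0.02, -0.03]
   [-0.02, -0.02, -0.03, -0.0, 0.001, 0.037]
   [-0.02, -0.02, -0.03, 0.0, 0.0, 0.037]
   [-0.02, -0.02, -0.03, 0.0, 0.0, 0.037]
```

Emit:
apply_moves([
  [-0.05,-0.05,-0.08,0,0.001,0.035,1],
  [0,0,0,0,0,0.035,1],
  [0,0,0,0,0,0.03,1],
  [0,0,0,0,0,0.01,1],
  [0,0,0,0,0,0.002,1],
  [0,0,0,0,0,0,1],
  [0,0,0,0,0,0,-1],
  [0,0,0,0,0,0,-1],
], grip_force=40)

```text
clock: 17.6
tcp_pos: [0.4697, -0.2818, 0.0867]
orientation: [2.119, 2.316, -0.003]
contact_force: [-0.0, 0.1, 0.6]
grip_width: 0.0639
gripper_force: 0.0
```

Emit:
apply_moves([
  [0,0,0,0,0,0,-1],
  [0,0,0,0,0,0,-1],
  [0,0,0,0,0,0,-1],
  [0,0,0,0,0,0,-1],
  [0,0,0,0,0,0,-1],
  [0,0,0,0,0,-0.01,-1],
  [0,0,0,0,0,-0.03,-1],
  [0,0,0,0,0,-0.035,-1],
])

```text
clock: 18.27
tcp_pos: [0.4661, -0.2807, 0.1592]
orientation: [-2.117, -2.313, 0.006]
contact_force: [0.5, -1.4, -4.8]
grip_width: 0.0594
gripper_force: 45.8
```

```bash
python3 plan.py world 470 -260 210 97,box 0 -60 220
```

```text
t 18.27 p [ 466.1 -280.7  159.2] box [-160.2 -423.2  193. ] F [ 0.5 -1.4 -4.8] Fbox [-2.  -1.5 -4.3] w 59.4 gf 45.8 q [ 1.1   0.49 -0.87  1.89  0.45  0.98  0.12]
world 470 -260 210 97 n 2 turn/row [-0.03, -0.01, -0.16]
   [-0.03, -0.01, -0.16, 0.01, 0.003, -0.025]
   [-0.03, -0.01, -0.16, 0.01, 0.003, -0.025]
box 0 -60 220 n 9 turn/row [-0.52, 0.01, -0.04]
   [-0.52, 0.01, -0.04, 0.039, 0.012, -0.005]
   [-0.52, 0.01, -0.04, 0.039, 0.013, -0.005]
   [-0.52, 0.01, -0.04, 0.039, 0.013, -0.004]
   [-0.52, 0.01, -0.04, 0.038, 0.013, -0.003]
   [-0.52, 0.01, -0.04, 0.038, 0.014, -0.002]
   [-0.52, 0.01, -0.04, 0.038, 0.014, -0.002]
   [-0.52, 0.01, -0.04, 0.038, 0.014, -0.001]
   [-0.52, 0.01, -0.04, 0.038, 0.014, -0.0]
   [-0.52, 0.01, -0.04, 0.038, 0.014, 0.001]
```

```bash
python3 - <<'E'
import cv2,numpy as np
a=cv2.imread('pics/scene2.png')[90:215,285:395];b=cv2.imread('pics/top2.png')[110:200,85:235]
out=np.zeros((600,800,3),np.uint8);B=cv2.resize(a,(300,341),interpolation=cv2.INTER_CUBIC);A=cv2.resize(b,(500,300),interpolation=cv2.INTER_CUBIC)
out[:300,:500]=A;out[:341,500:]=B;cv2.imwrite('pics/c2.png',cv2.convertScaleAbs(out[:345],alpha=1.5))
E
```

```text
(no output)
```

View pics/c2.png

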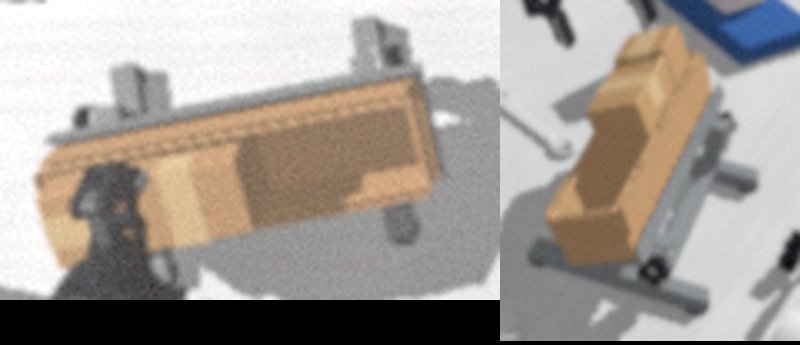

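The small and long cartons stand side by side at the +y end. Next I carry the tall carton over.

Emit:
apply_moves([
  [-0.03,-0.01,-0.16,0.01,0.003,-0.025,-1],
  [-0.03,-0.01,-0.16,0.01,0.003,-0.025,-1],
  [-0.52,0.01,-0.04,0.039,0.012,-0.005,-1],
  [-0.52,0.01,-0.04,0.039,0.013,-0.005,-1],
  [-0.52,0.01,-0.04,0.039,0.013,-0.004,-1],
  [-0.52,0.01,-0.04,0.038,0.013,-0.003,-1],
  [-0.52,0.01,-0.04,0.038,0.014,-0.002,-1],
  [-0.52,0.01,-0.04,0.038,0.014,-0.002,-1],
])

```text
clock: 18.93
tcp_pos: [0.5158, -0.0202, 0.2416]
orientation: [1.895, 2.197, 0.365]
contact_force: [0.4, -0.0, -4.3]
grip_width: 0.059
gripper_force: 46.0
```

Emit:
apply_moves([
  [-0.52,0.01,-0.04,0.038,0.014,-0.001,-1],
  [-0.52,0.01,-0.04,0.038,0.014,0,-1],
  [-0.52,0.01,-0.04,0.038,0.014,0.001,-1],
  [0,0,0,0,0,0.01,-1],
  [0,0,0,0,0,0.02,-1],
  [0,0,0,0,0,0.02,-1],
  [0,0,0,0,0,0,-1],
  [0,0,0,0,0,0,-1],
])

```text
clock: 19.6
tcp_pos: [0.5603, 0.1005, 0.212]
orientation: [1.796, 2.113, 0.525]
contact_force: [0.6, 0.2, -3.7]
grip_width: 0.0594
gripper_force: 46.7
```

```bash
python3 plan.py box 0 -62 145
```

```text
t 19.6 p [560.3 100.5 212. ] box [ -0.2 -61.6 167.8] F [ 0.6  0.2 -3.7] Fbox [-1.2  0.2 -3.5] w 59.4 gf 46.7 q [ 0.53  0.24 -0.95  2.16  0.72  0.45 -0.79]
box 0 -62 145 n 1 turn/row [0.02, 0.02, 0.04]
   [0.02, 0.02, 0.04, -0.0, 0.0, 0.023]
```

Emit:
apply_moves([
  [0.02,0.02,0.04,0,0,0.012,-1],
  [0,0,0,0,0,0.01,-1],
  [0,0,0,0,0,0.005,-1],
  [0,0,0,0,0,0.005,-1],
  [0,0,0,0,0,0.005,-1],
  [0,0,0,0,0,0.005,-1],
  [0,0,0,0,0,0,-1],
  [0,0,0,0,0,0,-1],
])

```text
clock: 20.27
tcp_pos: [0.5812, 0.1035, 0.176]
orientation: [1.801, 2.11, 0.53]
contact_force: [-1.0, 0.9, -4.4]
grip_width: 0.059
gripper_force: 46.6
```

```bash
python3 plan.py box 0 -62 88
```

```text
t 20.27 p [581.2 103.5 176. ] box [  1.6 -61.9 126. ] F [-1.   0.9 -4.4] Fbox [-2.8  1.  -3.5] w 59.0 gf 46.6 q [ 0.4   0.32 -0.83  2.15  0.9   0.42 -0.97]
box 0 -62 88 n 1 turn/row [0.03, -0.0, -0.01]
   [0.03, -0.0, -0.01, -0.0, -0.002, 0.038]
```

Emit:
apply_moves([
  [0.03,0,0,0,-0.001,0.01,-1],
  [0,0,0,0,0,0.012,-1],
  [0,0,0,0,0,0.01,-1],
  [0,0,0,0,0,0.004,-1],
  [0,0,0,0,0,0.002,-1],
  [0,0,0,0,0,0.002,-1],
  [0,0,0,0,0,0,-1],
  [0,0,0,0,0,0,-1],
])

```text
clock: 20.93
tcp_pos: [0.5986, 0.1072, 0.1411]
orientation: [1.802, 2.113, 0.528]
contact_force: [-5.2, 1.2, 0.6]
grip_width: 0.0592
gripper_force: 47.9
```

```bash
python3 plan.py box 0 -62 88
```

```text
t 20.93 p [598.6 107.2 141.1] box [  0.8 -61.   86.9] F [-5.2  1.2  0.6] Fbox [-4.1  2.   2.8] w 59.2 gf 47.9 q [ 0.3   0.39 -0.73  2.14  1.07  0.39 -1.12]
box 0 -62 88 n 1 turn/row [0.01, -0.01, 0.0]
   [0.01, -0.01, 0.0, -0.001, -0.001, -0.001]
```

Emit:
apply_moves([
  [0,0,0,0,0,-0.002,-1],
  [0,0,0,0.004,0,0,-1],
  [0,0,0,0.004,0,0,-1],
  [0,0,0,0.003,0,0,-1],
  [0,0,0,0.002,0,0,-1],
  [0,0,0,0.002,0,0,-1],
  [0,0,0,0.002,0,0,-1],
  [0,0,0,0,0,0,-1],
])

```text
clock: 21.6
tcp_pos: [0.5962, 0.1191, 0.142]
orientation: [1.805, 2.106, 0.52]
contact_force: [-0.4, -8.3, 0.2]
grip_width: 0.0591
gripper_force: 47.5
```

```bash
python3 plan.py box 0 -62 88
```

```text
t 21.6 p [596.2 119.1 142. ] box [  0.8 -48.9  87.9] F [-0.4 -8.3  0.2] Fbox [-1.5 -8.2  1. ] w 59.1 gf 47.5 q [ 0.27  0.39 -0.73  2.14  1.08  0.41 -1.16]
box 0 -62 88 n 1 turn/row [-0.01, 0.07, -0.03]
   [-0.01, 0.07, -0.03, -0.013, -0.001, 0.0]
```

Emit:
apply_moves([
  [0,0,0,0.003,0,0,-1],
  [0,0,0,0.002,0,0,-1],
  [0,0,0,0,0,0,-1],
  [0,0,0,-0.005,0,0.001,-1],
  [0,0,0,0,0,0.001,-1],
  [0,0,0,0,0,0,-1],
  [0,0,0,0,0,0,-1],
  [0,0,0,0,0,0,-1],
])

```text
clock: 22.27
tcp_pos: [0.5966, 0.1192, 0.1409]
orientation: [1.805, 2.105, 0.519]
contact_force: [-10.6, -11.4, 13.1]
grip_width: 0.0594
gripper_force: 49.5
```

```bash
python3 plan.py box 0 -48 87
```

```text
t 22.27 p [596.6 119.2 140.9] box [  0.7 -48.9  86.7] F [-10.6 -11.4  13.1] Fbox [-4.7 -9.5 17.3] w 59.4 gf 49.5 q [ 0.26  0.39 -0.72  2.14  1.09  0.41 -1.17]
box 0 -48 87 n 1 turn/row [-0.0, 0.07, -0.03]
   [-0.0, 0.07, -0.03, 0.001, -0.001, -0.0]
```

Emit:
apply_moves([
  [0,0,0,0,0,-0.001,-1],
  [0,0,0,0,0,0,1],
  [0,0,0,0,0,0,1],
  [0,0,0,0,0,0,1],
  [0,0,0,0,0,0,1],
  [0,0,0,0,0,-0.02,1],
  [0,0,0,0,0,-0.035,1],
  [0,0,0,0,0,-0.035,1],
])

```text
clock: 22.93
tcp_pos: [0.5532, 0.1176, 0.2206]
orientation: [1.803, 2.116, 0.527]
contact_force: [0.3, -1.6, 1.6]
grip_width: 0.0855
gripper_force: 0.0
```

```bash
python3 plan.py box 0 -70 200,world 659.5 -242 190 95,world 659.5 -242 72 95; python3 - <<'E'
from lib import *
for c in('scene','top'):cv2.imwrite(f'pics/{c}3.png',grab_frame(c))
try:
    m={'scene':pick('jar','scene',(270,253)),'top':pick('jar','top',(316,140))};print(fit('jar',m,(.659,-.242,0))[:2])
except Exception as e: print(e)
E
```

```text
t 22.93 p [553.2 117.6 220.6] box [  0.  -43.6 177.3] F [ 0.3 -1.6  1.6] Fbox [ 0.8 -1.6  1.4] w 85.5 gf 0.0 q [ 0.51  0.22 -0.96  2.15  0.68  0.47 -0.79]
box 0 -70 200 n 1 turn/row [-0.02, -0.02, 0.0]
   [-0.02, -0.02, 0.0, -0.026, -0.0, -0.023]
world 659.5 -242 190 95 n 9 turn/row [0.52, -0.02, 0.07]
   [0.52, -0.02, 0.07, -0.038, 0.003, 0.008]
   [0.52, -0.02, 0.07, -0.038, 0.004, 0.008]
   [0.52, -0.02, 0.07, -0.038, 0.005, 0.008]
   [0.52, -0.02, 0.07, -0.038, 0.005, 0.008]
   [0.52, -0.02, 0.07, -0.038, 0.006, 0.007]
   [0.52, -0.02, 0.07, -0.038, 0.007, 0.007]
   [0.52, -0.02, 0.07, -0.038, 0.007, 0.007]
   [0.52, -0.02, 0.07, -0.038, 0.008, 0.006]
   [0.52, -0.02, 0.07, -0.038, 0.009, 0.006]
world 659.5 -242 72 95 n 3 turn/row [0.0, 0.0, 0.0]
   [0.0, 0.0, 0.0, 0.0, 0.0, 0.039]
   [0.0, 0.0, 0.0, 0.0, 0.0, 0.039]
   [0.0, 0.0, 0.0, 0.0, 0.0, 0.039]
(array([ 0.65868572, -0.24242461, -0.00200584,  0.27596572]), np.float64(0.5656739896458434))
```

Emit:
apply_moves([
  [-0.02,-0.02,0,-0.026,0,-0.023,1],
  [0.52,-0.02,0.07,-0.038,0.003,0.008,1],
  [0.52,-0.02,0.07,-0.038,0.004,0.008,1],
  [0.52,-0.02,0.07,-0.038,0.005,0.008,1],
  [0.52,-0.02,0.07,-0.038,0.005,0.008,1],
  [0.52,-0.02,0.07,-0.038,0.006,0.007,1],
  [0.52,-0.02,0.07,-0.038,0.007,0.007,1],
  [0.52,-0.02,0.07,-0.038,0.007,0.007,1],
])

```text
clock: 23.8
tcp_pos: [0.6362, -0.1666, 0.1972]
orientation: [2.055, 2.28, 0.119]
contact_force: [0.8, 0.1, 0.3]
grip_width: 0.0854
gripper_force: 0.0
```

Emit:
apply_moves([
  [0.52,-0.02,0.07,-0.038,0.008,0.006,1],
  [0.52,-0.02,0.07,-0.038,0.009,0.006,1],
  [0,0,0,0,0,0,1],
  [0,0,0,0,0,0,1],
  [0,0,0,0,0,0,1],
  [0,0,0,0,0,0,1],
  [0,0,0,0,0,0,1],
  [0,0,0,0,0,0,1],
])

```text
clock: 24.47
tcp_pos: [0.661, -0.2375, 0.1895]
orientation: [2.117, 2.317, -0.004]
contact_force: [-0.4, -0.3, 0.5]
grip_width: 0.085
gripper_force: 0.0
```

```bash
python3 plan.py world 659 -242 150 95,world 659 -242 72 95
```

```text
t 24.47 p [ 661.  -237.5  189.5] box [  30.  -411.2  126.2] F [-0.4 -0.3  0.5] Fbox [-0.2 -0.2  0.7] w 85.0 gf 0.0 q [ 0.78  0.7  -0.83  1.48  0.53  1.2  -0.04]
world 659 -242 150 95 n 1 turn/row [0.01, 0.04, 0.03]
   [0.01, 0.04, 0.03, -0.004, -0.002, 0.04]
world 659 -242 72 95 n 2 turn/row [0.0, 0.0, 0.0]
   [0.0, 0.0, 0.0, 0.0, 0.0, 0.039]
   [0.0, 0.0, 0.0, 0.0, 0.0, 0.039]
```

Emit:
apply_moves([
  [0.01,0.04,0.03,-0.004,-0.002,0.035,1],
  [0,0,0,0,0,0.035,1],
  [0,0,0,0,0,0.03,1],
  [0,0,0,0,0,0.014,1],
  [0,0,0,0,0,0.003,1],
  [0,0,0,0,0,0,1],
  [0,0,0,0,0,0,-1],
  [0,0,0,0,0,0,-1],
], grip_force=40)

```text
clock: 25.13
tcp_pos: [0.661, -0.243, 0.0747]
orientation: [2.123, 2.313, 0.003]
contact_force: [0.4, 0.5, -0.2]
grip_width: 0.0638
gripper_force: 0.0
```

Emit:
apply_moves([
  [0,0,0,0,0,0,-1],
  [0,0,0,0,0,0,-1],
  [0,0,0,0,0,0,-1],
  [0,0,0,0,0,0,-1],
  [0,0,0,0,0,0,-1],
  [0,0,0,0,0,-0.01,-1],
  [0,0,0,0,0,-0.03,-1],
  [0,0,0,0,0,-0.035,-1],
])

```text
clock: 25.8
tcp_pos: [0.657, -0.243, 0.1454]
orientation: [-2.12, -2.309, 0.005]
contact_force: [0.7, 0.1, -4.8]
grip_width: 0.0569
gripper_force: 44.7
```

```bash
python3 plan.py world 640 -225 200 95,box 0 -122 200,box 0 -122 140; python3 - <<'E'
import cv2,numpy as np
a=cv2.imread('pics/scene3.png')[80:215,285:395];b=cv2.imread('pics/top3.png')[110:200,85:235]
out=np.zeros((600,800,3),np.uint8);B=cv2.resize(a,(300,368),interpolation=cv2.INTER_CUBIC);A=cv2.resize(b,(500,300),interpolation=cv2.INTER_CUBIC)
out[:300,:500]=A;out[:368,500:]=B;cv2.imwrite('pics/c3.png',cv2.convertScaleAbs(out[:370],alpha=1.5))
E
```

```text
t 25.8 p [ 657.  -243.   145.4] box [   5.  -416.    89.5] F [ 0.7  0.1 -4.8] Fbox [-1.6 -0.  -4.6] w 56.9 gf 44.7 q [ 0.78  0.74 -0.8   1.51  0.56  1.14 -0.06]
world 640 -225 200 95 n 2 turn/row [-0.03, -0.01, -0.01]
   [-0.03, -0.01, -0.01, 0.01, -0.008, -0.027]
   [-0.03, -0.01, -0.01, 0.01, -0.008, -0.027]
box 0 -122 200 n 7 turn/row [-0.67, 0.02, -0.09]
   [-0.67, 0.02, -0.09, 0.039, -0.009, -0.006]
   [-0.67, 0.02, -0.09, 0.039, -0.008, -0.006]
   [-0.67, 0.02, -0.09, 0.039, -0.007, -0.007]
   [-0.67, 0.02, -0.09, 0.039, -0.006, -0.007]
   [-0.67, 0.02, -0.09, 0.039, -0.005, -0.007]
   [-0.67, 0.02, -0.09, 0.039, -0.004, -0.008]
   [-0.67, 0.02, -0.09, 0.039, -0.004, -0.008]
box 0 -122 140 n 2 turn/row [0.0, 0.0, 0.0]
   [0.0, 0.0, 0.0, 0.0, -0.0, 0.03]
   [0.0, 0.0, 0.0, 0.0, -0.0, 0.03]
```

View pics/c3.png

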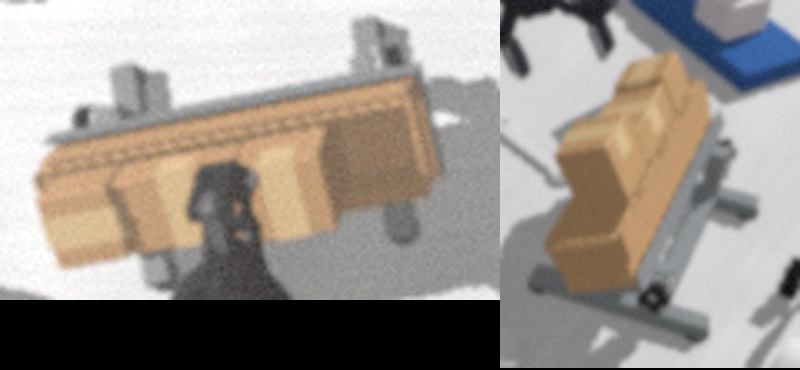

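Emit:
apply_moves([
  [-0.03,-0.01,-0.01,0.01,-0.008,-0.027,-1],
  [-0.03,-0.01,-0.01,0.01,-0.008,-0.027,-1],
  [-0.67,0.02,-0.09,0.039,-0.009,-0.006,-1],
  [-0.67,0.02,-0.09,0.039,-0.008,-0.006,-1],
  [-0.67,0.02,-0.09,0.039,-0.007,-0.007,-1],
  [-0.67,0.02,-0.09,0.039,-0.006,-0.007,-1],
  [-0.67,0.02,-0.09,0.039,-0.005,-0.007,-1],
  [-0.67,0.02,-0.09,0.039,-0.004,-0.008,-1],
])

```text
clock: 26.47
tcp_pos: [0.568, 0.0045, 0.2354]
orientation: [1.846, 2.137, 0.462]
contact_force: [1.4, 0.4, -2.9]
grip_width: 0.057
gripper_force: 45.2
```

Emit:
apply_moves([
  [-0.67,0.02,-0.09,0.036,-0.004,-0.008,-1],
  [0,0,0,0,0,0,-1],
  [0,0,0,0,0,0.02,-1],
  [0,0,0,0,0,0.02,-1],
  [0,0,0,0,0,0.01,-1],
  [0,0,0,0,0,0,-1],
  [0,0,0,0,0,0,-1],
  [0,0,0,0,0,0,-1],
])

```text
clock: 27.13
tcp_pos: [0.5812, 0.0413, 0.1976]
orientation: [1.799, 2.103, 0.529]
contact_force: [0.2, -0.5, -4.3]
grip_width: 0.0568
gripper_force: 45.3
```

```bash
python3 plan.py box 0 -118 136
```

```text
t 27.13 p [581.2  41.3 197.6] box [   3.  -123.4  149.7] F [ 0.2 -0.5 -4.3] Fbox [-1.9 -0.5 -3.8] w 56.8 gf 45.3 q [ 0.61  0.28 -0.89  2.15  0.7   0.39 -0.65]
box 0 -118 136 n 1 turn/row [0.07, 0.05, -0.01]
   [0.07, 0.05, -0.01, 0.005, -0.003, 0.014]
```

Emit:
apply_moves([
  [0.07,0.05,-0.01,0,-0.003,0.012,-1],
  [0,0,0,0.003,0,0,-1],
  [0,0,0,0.003,0,0,-1],
  [0,0,0,0.003,0,0,-1],
  [0,0,0,0.002,0,0,-1],
  [0,0,0,0.002,0,0,-1],
  [0,0,0,0.002,0,0,-1],
  [0,0,0,0,0,0,-1],
])

```text
clock: 27.8
tcp_pos: [0.5828, 0.055, 0.1858]
orientation: [1.803, 2.109, 0.526]
contact_force: [0.9, -4.5, -2.3]
grip_width: 0.0567
gripper_force: 45.7
```

```bash
python3 plan.py box 0 -118 136
```

```text
t 27.8 p [582.8  55.  185.8] box [   0.8 -110.1  137.6] F [ 0.9 -4.5 -2.3] Fbox [-0.9 -4.6 -2.1] w 56.7 gf 45.7 q [ 0.53  0.3  -0.85  2.15  0.76  0.39 -0.74]
box 0 -118 136 n 1 turn/row [0.01, 0.02, -0.02]
   [0.01, 0.02, -0.02, -0.008, -0.001, 0.002]
```

Emit:
apply_moves([
  [0,0,0,-0.003,-0.001,0,-1],
  [0,0,0,0,0,0.004,-1],
  [0,0,0,0,0,0.004,-1],
  [0,0,0,0,0,0.003,-1],
  [0,0,0,0,0,0.003,-1],
  [0,0,0,0,0,0.002,-1],
  [0,0,0,0,0,0,-1],
  [0,0,0,0,0,0,-1],
])

```text
clock: 28.47
tcp_pos: [0.5891, 0.0548, 0.1703]
orientation: [1.803, 2.113, 0.528]
contact_force: [0.1, 0.4, -3.0]
grip_width: 0.0567
gripper_force: 45.6
```

```bash
python3 plan.py box 0 -111.5 118
```

```text
t 28.47 p [589.1  54.8 170.3] box [  -1.  -111.3  120.9] F [ 0.1  0.4 -3. ] Fbox [-1.3  0.4 -2.8] w 56.7 gf 45.6 q [ 0.48  0.33 -0.8   2.15  0.82  0.36 -0.79]
box 0 -111.5 118 n 1 turn/row [0.0, -0.01, -0.01]
   [0.0, -0.01, -0.01, -0.0, 0.001, 0.003]
```

The jar's bottom is about 6 mm below the rim with no contact force. I'll carry on down gently.

Emit:
apply_moves([
  [0,0,0,0,0.001,0.004,-1],
  [0,0,0,0,0,0.005,-1],
  [0,0,0,0,0,0.005,-1],
  [0,0,0,0,0,0.005,-1],
  [0,0,0,0,0,0.005,-1],
  [0,0,0,0,0,0.005,-1],
  [0,0,0,0,0,0,-1],
  [0,0,0,0,0,0,-1],
])

```text
clock: 29.13
tcp_pos: [0.6034, 0.057, 0.1449]
orientation: [1.803, 2.113, 0.527]
contact_force: [-0.1, -0.9, -5.2]
grip_width: 0.0569
gripper_force: 45.5
```

```bash
python3 plan.py box 0 -111.5 74
```

```text
t 29.13 p [603.4  57.  144.9] box [  -0.2 -111.3   91.7] F [-0.1 -0.9 -5.2] Fbox [-2.6 -0.9 -4.5] w 56.9 gf 45.5 q [ 0.39  0.38 -0.7   2.14  0.94  0.33 -0.91]
box 0 -111.5 74 n 1 turn/row [-0.0, -0.01, -0.0]
   [-0.0, -0.01, -0.0, -0.0, 0.0, 0.018]
```

Emit:
apply_moves([
  [0,0,0,0,0,0.005,-1],
  [0,0,0,0,0,0.005,-1],
  [0,0,0,0,0,0.004,-1],
  [0,0,0,0,0,0.002,-1],
  [0,0,0,0,0,0.001,-1],
  [0,0,0,0,0,0.001,-1],
  [0,0,0,0,0,0,-1],
  [0,0,0,0,0,0,-1],
])

```text
clock: 29.8
tcp_pos: [0.6114, 0.0582, 0.1297]
orientation: [1.802, 2.112, 0.527]
contact_force: [-4.2, -0.3, -0.5]
grip_width: 0.0568
gripper_force: 46.0
```

```bash
python3 plan.py box 0 -111.5 72
```

```text
t 29.8 p [611.4  58.2 129.7] box [-1.000e-01 -1.114e+02  7.450e+01] F [-4.2 -0.3 -0.5] Fbox [-4.   0.3  1.6] w 56.8 gf 46.0 q [ 0.34  0.41 -0.65  2.14  1.02  0.31 -0.98]
box 0 -111.5 72 n 1 turn/row [0.0, -0.0, -0.0]
   [0.0, -0.0, -0.0, -0.0, 0.0, 0.002]
```

Emit:
apply_moves([
  [0,0,0,0,0,0.001,-1],
  [0,0,0,0,0,0,-1],
  [0,0,0,0,0,0,1],
  [0,0,0,0,0,0,1],
  [0,0,0,0,0,0,1],
  [0,0,0,0,0,0,1],
  [0,0,0,0,0,-0.02,1],
  [0,0,0,0,0,-0.03,1],
])

```text
clock: 30.47
tcp_pos: [0.5885, 0.0548, 0.1714]
orientation: [1.805, 2.115, 0.526]
contact_force: [0.8, -0.6, 0.9]
grip_width: 0.0855
gripper_force: 0.0
```

Emit:
apply_moves([
  [0,0,0,0,0,-0.04,1],
  [0,0,0,0,0,-0.04,1],
  [0,0,0,-0.03,-0.02,0,1],
  [0,0,0,-0.04,0,0,1],
  [0,0,0,-0.04,0,0,1],
  [0,0,0,-0.04,0,0,1],
  [0,0,0,-0.04,0,0,1],
  [0,0,0,-0.04,0,0,1],
])

```text
clock: 31.13
tcp_pos: [0.5747, -0.1844, 0.2275]
orientation: [1.804, 2.108, 0.528]
contact_force: [0.5, 0.1, 0.4]
grip_width: 0.0854
gripper_force: 0.0
```

```bash
python3 - <<'E'
from plan import *
state()
S=grab_frame('scene');T=grab_frame('top')
b=np.load('box.npy')
def W(P): Q,o=boxT(b);return Q.apply(np.array(P))+o
# predicted tops of a seated row, from +y, (box y offset dy)
def draw(I,c,sc,o,dy=-.0):
    y=.1405
    for w,h in((.056,.098),(.096,.092),(.066,.116)):
        q=(proj(c,W([(x-.0025,yy+dy,h) for x,yy in((-.03,y),(.03,y),(.03,y-w),(-.03,y-w))]))+.5-o)*sc
        cv2.polylines(I,[np.int32(q)],True,(0,255,0),1);y-=w
    t=np.linspace(0,6.28,30);q=(proj(c,W(np.c_[.029*np.cos(t)-.0025,.029*np.sin(t)+y-.03+dy,t*0+.105]))+.5-o)*sc
    cv2.polylines(I,[np.int32(q)],True,(0,255,0),1)
a=cv2.resize(S[75:215,285:395],None,fx=3.6,fy=3.6,interpolation=cv2.INTER_CUBIC);d=cv2.resize(T[110:210,85:235],(400,267),interpolation=cv2.INTER_CUBIC)
d2=d.copy();draw(d2,'top',2.6667,np.array([85,110]));draw(a,'scene',3.6,np.array([285,75]))
out=np.zeros((540,800,3),np.uint8);out[:267,:400]=d;out[270:537,:400]=d2;out[:504,404:800]=a
cv2.imwrite('pics/c4.png',cv2.convertScaleAbs(out,alpha=1.4))
E
```

```text
t 31.13 p [ 574.7 -184.4  227.5] box [ -20.  -345.2  195.8] F [0.5 0.1 0.4] Fbox [0.7 0.1 0.1] w 85.4 gf 0.0 q [ 1.27  0.4  -1.13  2.02  0.36  0.5   0.14]
```

View pics/c4.png

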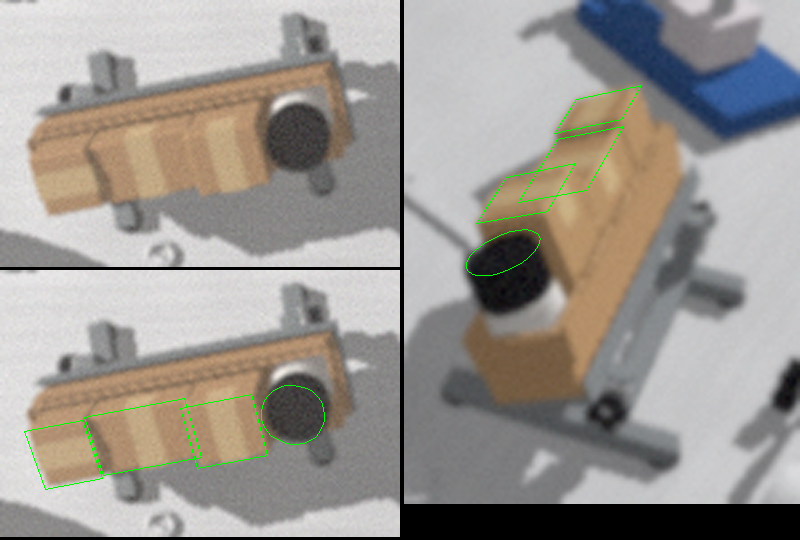

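The row in the picture matches the predicted tops: cap at (297,135) in the top inset, three cartons to its left. All four are upright and down, and the gripper is clear.

```bash
python3 -c "
from bench import order
print(order.hand_in())"
```

```text
the job is handed in; nothing more can be done
None
```

The long carton, the tall carton and the jar now stand in one row with the small carton, upright and down on the box floor and let go; I handed the job in at about 31 s of the 72 s, and the hand-in gave no verdict.

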